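# Open the pot and hold the skimmer ready over it

## Task

Lift the lid off the small pot by its knob and set it down gently, right way up, in the middle of the chopping board. Then pick up the skimmer by the handle at its balance point and hold it level with its dish centred over the open pot, about 8 cm above the rim and clear of the pot. Finish while still holding it there, and leave the garlic, the jar and the tin alone and the pot where it stands.

Things in the scene. Friction and masses are not known exactly. Their poses are not given: they have to be found in the camera images.
- pot: Small round open steel pot, 140 mm outside diameter, 4 mm wall, 85 mm high, 1.3 kg, standing loose on the worktop; two bow handles at +x and -x of its frame reach 96 mm from its axis, at 66 mm height. Origin: centre of its underside; z up.
- pot_rim (a point): Centre of the pot's mouth, level with the top of the rim (85 mm above the pot's origin).
- lid: Loose round domed steel lid with a black knob, about 0.18 kg, on the pot at the start. Origin: centre of its underside, z up. Lowest is a plug 124 mm across, 6 mm deep, that sits inside the pot and on which it stands elsewhere; above it a flange 148 mm across (6 to 10 mm above the origin) rests on the rim; the dome reaches 18 mm in the middle.
- lid_knob (a point): Grip centre of the lid's black knob, 38 mm above the lid's origin. The knob is round, 26 mm in diameter, from 30 to 48 mm above the lid's origin, on a thinner neck.
- board: Wooden chopping board, fixed flat on the worktop, 190 mm (its x) by 280 mm (its y) by 21 mm thick. Origin: centre of its underside; its top is 21 mm above that. Its long side points roughly away from the robot. Behind the work a wall cabinet overhangs the worktop beyond about x = 0.62 m, its underside 0.46 m up: keep the wrist short of it, also when swinging in from the start pose.
- skimmer: Steel skimmer, 0.35 kg, lying level: shallow dish, 84 mm across, 22 mm high, centre at x = +67 mm; straight handle 12 x 12 mm, 14 to 26 mm above the worktop, from the dish to a short foot at x = -186 mm. A root 20 mm wide joins them from x = +23 mm on. Origin: on the worktop under the balance point, 25 mm along the handle from the dish's outer edge; x towards the dish, z up.
- skimmer_grip (a point): Balance point on the skimmer's handle, at the middle of its section: 20 mm above the skimmer's origin.
- skimmer_dish (a point): Centre of the underside of the skimmer's dish (x = +67 mm, z = 0 in the skimmer's frame).
- garlic: Bystander: garlic bulb, 60 mm, behind the work. To be left alone. Origin: underside.
- honey_jar: Bystander: glass jar with a green lid, 64 x 68 x 84 mm, behind the work. To be left alone. Origin: underside.
- tomato_tin: Bystander: food tin, 75 mm diameter, 110 mm high, behind the work. To be left alone. Origin: underside.

How it is judged:
By the outcome, as a careful person would: the job done as asked, in the order asked, and still so for the second after the job is handed in, while the arm keeps its last pose, push and grip.
It also fails if it takes over 64 s, if anything falls off the work surface, if the arm or the gripper's body presses on something with over 40 N, if the wrist force passes 120 N, or if a joint passes its speed limit or range.

## Robot

A 6-joint arm with a two-finger parallel gripper is mounted at the origin on a cart in front of the work surface, level with it; the furniture and walls round the work are solid. World frame = base frame: x ahead of the robot, y to its left, z up, the work surface at z = 0. Lengths are in m, angles in rad, forces in N, time in s.
With the tool pointing down it reaches from about 0.25 to 0.725 m from the base axis. Payload 4 kg.
Tool frame: the origin (TCP) lies midway between the tips of the shut fingers; the grasp point (between the pads) lies grip_point_offset behind it (grip_point_offset is the distance from the TCP to the grasp point, in m); z points along the fingers, y is the line along which they close (so a half turn about z gives the same grasp; the last joint's range is limited). The gripper opens to 85 mm and grips with 20 to 120 N. Pads are 22 mm wide; open, the fingers measure 114 mm over their backs; the gripper's body (76 mm by 85 mm) begins 54 mm behind the grasp point. The pads swing forward as they close: fully open they stand 13 mm farther back than shut.
Start: joints at [-1.321, 0.241, 0.005, 1.335, 0, 1.571], TCP at [0.124, -0.484, 0.231] pointing down, gripper open.
Joint ranges: [-2.72, 2.72], [-1.05, 1.87], [-1.09, 1.28], [-1.99, 2.15], [-1.42, 1.44], [-3.14, 3.14]. Speed limits (rad/s): [2.79, 2.79, 3.14, 3.14, 3.14, 3.14].

## Interface

Orientations are given as a unit quaternion [x, y, z, w].
In Python, from workcell import * gives the robot as it stands. The module is installed in compiled form; this text tells all that it offers.
- The arm moves only by the tool arm_command, never from a script. Its arguments are lists of equal length, an entry for each row: "slide": the shift along the tool's x, y, z in cm, a list of three; "spin": the turn about the tool's z in degrees. A call has exactly 5 rows; each row is the pose to reach, as a shift and turn from the pose commanded when the call began, along the tool's axes at that moment; what a row does not reach only later rows make up. A row lasts 1/8 s, in which the tool goes at most 62.5 mm and 10.7 degrees, less where a joint would pass 70% of its speed; a pose out of reach is approached as far as the arm can. A call with a gripper value outside its range is refused whole. "jaw" is the finger opening in cm, from 0 to 8.54, set as the call begins (left out, the last holds). The fingers move at their own pace and stop on an object; the grip force is fixed at half the most. Time passes only in rows, so rows that repeat a pose let the fingers close, or fill a call up. It gives the time, the measured TCP pose, the force, the opening and the grip force at its end, in the units of the state.
- get_obs(): the state, without advancing time (a new reading comes with each control period).
- camera(name): name is "scene" or "top" or "wrist"; returns a dict with "pixels" (384x512x3 uint8, red, green, blue), "range_z" (384x512 float32, m along the optical axis (not along the pixel's ray), 0 where there is no reading), "intrinsics" (3x3 intrinsics, pixels), "k1" (the pictures are not rectified: a ray, as slopes to the right and down, at radius r is drawn at 1 + k1 r^2 times it, then the intrinsics apply), "rvec" (rotation vector, rad) and "tvec" (3), from world to camera coordinates, as OpenCV has them. Camera axes: x right, y down, z forward; pixel columns grow to the right and rows downward; lengths in m; the calibration is good to about 2 mm. A picture is of the moment at which its call begins.
- job_done(): hands the job in; it is judged then, once.
Trained networks look in a picture, given as the dict that the camera call returned (one of the last four; its "shot" number tells which), for a name from the list of things; names that differ only in an ending like _2 or _b are one class to them, and where a whole thing is asked for, a point or a joint stands for the part that bears it (a point fixed in the world has none). Each returns a list of dicts, best first, with "confidence" (0 to 1); they miss things now and then, are a little off and sometimes report something else, mostly with a low value. They report only what shows in the picture. A call takes as long as a camera call.
- recognise(picture, thing): "centre" ([column, row] in pixels, amid what is visible of it).
- landmark_of(picture, thing): "centre" ([column, row] in pixels: a listed point, or the origin of a listed thing).
The state is a dict: "clock": time; "joint_pos": joint angles; "joint_vel": joint speeds; "tau": joint torques, N m; "eef_pos": TCP position; "tool_rot": TCP orientation; "ft_force": force on the tool from outside, world axes, zero at the start; "ft_torque": the same for the moment, N m; "grip_width": finger opening in m; "grasp_force": force on a finger pad.
Only numpy, scipy, OpenCV 4.12 (cv2) and the standard library are available. Lean on these libraries where they do the work, as an engineer would, in place of code of your own. Each camera call takes 0.05 s, during which the arm holds its last target. There are 200 camera calls.

## Working session

There is one attempt and no reset: what is moved stays moved. The work goes in short steps, Python scripts to look and compute and a tool call to move; the robot and the scene stay as the last step left them, time stands still between calls to the robot, and variables do not carry over. Pictures are saved under pics/ and viewed, at most 10 in all, crops included, and the job is handed in when it is done.

Besides the shell and the picture viewer there is one more tool, called after "Call:" as name([rows], argument=value, ...), one row to a line, values as JSON. arm_command: Moves the arm, as the interface text tells. Its arguments: {"type":"object","properties":{"slide":{"type":"array","items":{"type":"array","items":{"type":"number"}}},"spin":{"type":"array","items":{"type":"number"}},"jaw":{"type":"number"}},"required":["slide","spin"]}

```bash
mkdir -p pics
cat > h.py <<'E'
from workcell import *
import numpy as np, cv2
from scipy.spatial.transform import Rotation as R
def ray(c,px):
    K=c["intrinsics"]; d=np.array([(px[0]-K[0,2])/K[0,0],(px[1]-K[1,2])/K[1,1]])
    u=d.copy()
    for _ in range(20): u=d/(1+c["k1"]*(u@u))
    return np.array([u[0],u[1],1.])
def toworld(c,p):
    Rm=cv2.Rodrigues(np.array(c["rvec"],float))[0]; return Rm.T@(p-np.array(c["tvec"],float).ravel())
def at_z(c,px,z):
    o=toworld(c,np.zeros(3)); d=toworld(c,ray(c,px))-o
    return o+d*(z-o[2])/d[2]
def by_depth(c,px):
    i,j=int(round(px[1])),int(round(px[0])); w=c["range_z"][max(i-1,0):i+2,max(j-1,0):j+2]; w=w[w>0]
    return toworld(c,ray(c,px)*np.median(w)) if w.size else None
def cloud(c):
    v,u=np.nonzero(c["range_z"]>0); K=c["intrinsics"]
    d=np.stack([(u-K[0,2])/K[0,0],(v-K[1,2])/K[1,1]],1); s=d.copy()
    for _ in range(20): s=d/(1+c["k1"]*(s**2).sum(1,keepdims=True))
    z=c["range_z"][v,u][:,None]; P=np.hstack([s,np.ones_like(z)])*z
    Rm=cv2.Rodrigues(np.array(c["rvec"],float))[0]
    return (P-np.array(c["tvec"],float).ravel())@Rm, c["pixels"][v,u], u, v
def save(c,n): cv2.imwrite("pics/"+n,cv2.cvtColor(c["pixels"],cv2.COLOR_RGB2BGR))
E
python3 - <<'E'
from h import *
np.set_printoptions(precision=4,suppress=True)
o=get_obs(); print(o); 
try: print(grip_point_offset)
except Exception as e: print(e)
Z=dict(pot=0,pot_rim=.085,lid=.079,lid_knob=.117,board=0,skimmer=0,skimmer_grip=.02,skimmer_dish=0,garlic=0,honey_jar=0,tomato_tin=0)
for n in ["top","scene"]:
    c=camera(n); save(c,n+".png"); print(n,toworld(c,np.zeros(3)))
    for t,z in Z.items():
        for f in (landmark_of,recognise):
            r=f(c,t)[:2]
            for q in r: print(t,f.__name__[:4],round(q["confidence"],2),np.round(q["centre"],1),at_z(c,q["centre"],z),"d",by_depth(c,q["centre"]))
E
```

```text
{'clock': 0.0, 'joint_pos': array([-1.321 ,  0.2414,  0.0037,  1.3352, -0.    ,  1.5708]), 'joint_vel': array([ 0.0014, -0.0003,  0.0012, -0.0008,  0.0011, -0.0001]), 'tau': array([ -0.0011, -37.2314,  25.241 ,   0.0167,  -0.    ,   0.    ]), 'eef_pos': array([ 0.1234, -0.4839,  0.2304]), 'tool_rot': array([ 0.9922,  0.1246, -0.0001, -0.001 ]), 'ft_force': array([-0.2018, -1.016 , -0.2211]), 'ft_torque': array([-0.0188, -0.0112,  0.0092]), 'grasp_force': 0.0, 'grip_width': 0.08529673777562405}
0.0187
top [0.4503 0.01   1.2511]
pot call 0.61 [266.3 268.6] [ 0.3906 -0.0127  0.    ] d [ 0.3936 -0.0115  0.0644]
pot_rim call 0.75 [337.8 205.9] [ 0.5725 -0.2184  0.085 ] d [ 0.5807 -0.2338  0.0066]
pot_rim call 0.67 [258.5 264.4] [0.4065 0.0109 0.085 ] d [0.4057 0.011  0.0649]
lid call 0.61 [254.  234.9] [0.4902 0.0237 0.079 ] d [0.4885 0.0231 0.1281]
lid call 0.72 [255.2 236.4] [0.4859 0.0202 0.079 ] d [0.4844 0.0198 0.1289]
lid_knob call 0.62 [259.3 236.2] [0.4853 0.0086 0.117 ] d [0.4849 0.0086 0.1275]
lid_knob call 0.57 [340.  196.8] [ 0.5949 -0.2191  0.117 ] d [ 0.609  -0.2415  0.0061]
[... 2974 characters left out ...]
.2476  0.0048]
skimmer_dish call 0.57 [320.8 292.2] [ 0.5717 -0.2462  0.    ] d [ 0.5668 -0.2494  0.0125]
garlic call 0.6 [294.9 186.2] [0.7144 0.0499 0.    ] d [0.6961 0.0293 0.0319]
garlic call 0.18 [306.3 290.8] [ 0.5453 -0.2247  0.    ] d [ 0.5357 -0.2324  0.0268]
garlic call 0.74 [296.7 179.6] [0.7343 0.0677 0.    ] d [0.7081 0.0386 0.0437]
honey_jar call 0.76 [318.8 215.1] [ 0.7077 -0.0694 -0.    ] d [ 0.6854 -0.0888  0.0395]
honey_jar call 0.71 [318.3 205.9] [ 0.7265 -0.0439  0.    ] d [ 0.6809 -0.0844  0.0774]
tomato_tin call 0.9 [338.3 236.1] [ 0.7082 -0.1503 -0.    ] d [ 0.6787 -0.1704  0.0521]
tomato_tin call 0.86 [344.5 223.8] [ 0.7481 -0.1298  0.    ] d [ 0.6826 -0.1735  0.106 ]
```

Run:
```python
from h import *
np.set_printoptions(precision=4,suppress=True)
for n in ["top","scene"]:
    c=camera(n); P,C,u,v=cloud(c); x,y,z=P.T
    print(n)
    k=(np.hypot(x-.485,y-.011)<.03)&(z>.112); print("knob",P[k].mean(0),(P[k].max(0)+P[k].min(0))/2,P[k].max(0),k.sum())
    k=(np.hypot(x-.485,y-.011)<.09)&(z>.078)&(z<.112); print("lid",P[k].mean(0),(P[k].max(0)+P[k].min(0))/2,np.ptp(P[k],0),k.sum())
    k=(np.hypot(x-.485,y-.011)<.12)&(z>.05)&(z<.075); print("pothandles",P[k].min(0),P[k].max(0),k.sum())
    Q=P[k]; Q=Q[np.hypot(Q[:,0]-.485,Q[:,1]-.011)>.085]
    if len(Q): a=np.arctan2(Q[:,1]-.011,Q[:,0]-.485); print("handle angs",np.degrees(np.sort(a))[::max(1,len(a)//12)])
    k=(abs(x-.49)<.2)&(abs(y-.27)<.15)&(z>.012)&(z<.03); r=cv2.minAreaRect(P[k][:,:2].astype(np.float32)*1000); print("board",r,k.sum())
    k=(x>.3)&(x<.545)&(abs(y+.235)<.05)&(z>.014)&(z<.04)
    l=cv2.fitLine(P[k][:,:2].astype(np.float32),cv2.DIST_HUBER,0,.01,.01).ravel(); print("handle line",l,P[k].min(0),P[k].max(0),k.sum(),np.median(z[k]))
    k=(x>.54)&(x<.66)&(abs(y+.24)<.06)&(z>.012)&(z<.04); print("dish rim",(P[k].max(0)+P[k].min(0))/2,P[k].min(0),P[k].max(0),k.sum())
    print("obstacles", [ (round(h,3)) for h in (z[(x>.64)&(x<.75)&(z<.15)].max(),)])
a=cv2.imread("pics/top.png")[130:320,120:400];b=cv2.imread("pics/scene.png")[130:340,130:410]
cv2.imwrite("pics/both.png",np.hstack([cv2.resize(a,(400,271)),cv2.resize(b,(361,271))]))
```

```text
top
knob [0.4856 0.0176 0.1271] [0.4856 0.0176 0.1263] [0.4966 0.0287 0.1313] 67
lid [0.4853 0.0166 0.0934] [0.4857 0.0165 0.0935] [0.145  0.1454 0.0195] 2051
pothandles [ 0.3899 -0.0338  0.0632] [0.5774 0.0676 0.0743] 132
handle angs [-177.2228 -173.357  -168.2107 -163.0325 -158.4843 -153.5581   11.7382
   15.2439   20.3028   27.3542   32.0658   35.9379   40.4009]
board ((538.6981201171875, 274.83612060546875), (290.0633239746094, 302.2593078613281), 89.74021911621094) 5890
handle line [ 0.9929 -0.1186  0.4443 -0.2218] [ 0.3506 -0.2395  0.0149] [ 0.545  -0.2057  0.0338] 291 0.02575476127574873
dish rim [ 0.5912 -0.2428  0.0217] [ 0.5417 -0.2851  0.012 ] [ 0.6407 -0.2004  0.0314] 245
obstacles [np.float64(0.15)]
scene
knob [0.4832 0.0123 0.1229] [0.4846 0.0148 0.1207] [0.497  0.0263 0.1287] 100
lid [0.4811 0.0091 0.0915] [0.4849 0.0154 0.0947] [0.1469 0.1477 0.0334] 2254
pothandles [ 0.3878 -0.0544  0.0501] [0.5776 0.0681 0.075 ] 431
handle angs [-176.3068 -173.0312 -169.6709 -165.7519 -161.8028 -157.122  -153.1342
 -149.7396 -146.6221   12.0587   16.7564   23.396    29.1891   36.4999]
board ((539.6214599609375, 276.9063720703125), (303.9644470214844, 286.3954772949219), 1.1396669149398804) 4360
handle line [ 0.9913 -0.1313  0.4712 -0.2288] [ 0.3505 -0.2429  0.0149] [ 0.5444 -0.2077  0.0289] 543 0.024597762906906243
dish rim [ 0.5919 -0.2426  0.0202] [ 0.5404 -0.2833  0.0121] [ 0.6435 -0.202   0.0283] 368
obstacles [np.float64(0.15)]
```

View pics/both.png

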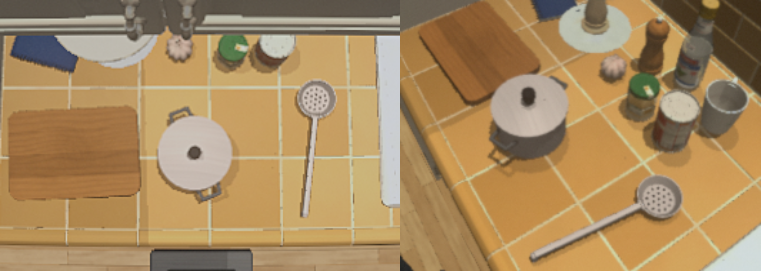

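```bash
cat >> h.py <<'E'
def go(p,yaw=None):
    o=get_obs(); r=R.from_quat(o["tool_rot"]); x=r.as_matrix()[:,0]; y0=np.degrees(np.arctan2(x[1],x[0]))
    d=np.array(p)-o["eef_pos"]; print("at",o["eef_pos"],"yaw",round(y0,2),"t",round(o["clock"],2),"j",o["joint_pos"],"F",o["ft_force"],"w",o["grip_width"])
    print("slide cm",r.inv().apply(d)*100,"norm",np.linalg.norm(d),"spin",None if yaw is None else (y0-yaw+180)%360-180)
E
python3 - <<'E'
from h import *
np.set_printoptions(precision=4,suppress=True)
for n in ["top","scene"]:
    c=camera(n); P,C,u,v=cloud(c); x,y,z=P.T
    k=(z>.014)&(z<.028)&(x>.3)&(x<.62)&(y>.125)&(y<.45)
    m=np.zeros((384,512),np.uint8); m[v[k],u[k]]=1
    N,L,S,_=cv2.connectedComponentsWithStats(m); i=1+np.argmax(S[1:,4]); kk=L[v,u]==i
    Q=P[kk]; print(n,cv2.minAreaRect(Q[:,:2].astype(np.float32)*1000),Q[:,:2].mean(0),Q.min(0),Q.max(0),np.median(Q[:,2]))
    k=(y<-.3)&(y>-.6)&(x>.1)&(x<.7)&(z>.03)
    print("right thing",P[k].min(0) if k.any() else 0,P[k].max(0) if k.any() else 0)
go([.4855,.0155,.2],-7.2)
E
```

```text
top ((486.21356201171875, 277.0340881347656), (192.1674041748047, 282.21966552734375), 3.030885934829712) [0.4861 0.2749] [0.388  0.1329 0.014 ] [0.5866 0.4213 0.028 ] 0.021162691330377997
right thing [ 0.116  -0.5953  0.03  ] [ 0.6293 -0.3     0.8004]
scene ((485.4740295410156, 275.70770263671875), (192.2936248779297, 285.1401672363281), 3.2416491508483887) [0.4822 0.265 ] [0.3857 0.1291 0.014 ] [0.5851 0.4177 0.0248] 0.019540185207745336
right thing [ 0.6247 -0.343   0.4591] [ 0.7    -0.3     0.6664]
at [ 0.1236 -0.4845  0.2313] yaw 14.32 t 2.5 j [-1.321   0.2406  0.005   1.3352  0.0001  1.5707] F [0.1392 1.018  0.2224] w 0.08532143900427577
slide cm [ 47.4268 -39.4963   3.1333] norm 0.6179865968170863 spin 21.516483895000874
```

Call:
arm_command([
  [4.7,-3.9,0],
  [9.4,-7.9,0],
  [14.2,-11.8,0],
  [19,-15.8,0],
  [23.7,-19.7,0],
], spin=[0,0,0,0,0], jaw=8.5)

```text
clock: 3.12
eef_pos: [0.3055, -0.2334, 0.2316]
tool_rot: [0.992, 0.124, 0.001, 0.0]
ft_force: [1.0, -1.2, -0.1]
grip_width: 0.0852
grasp_force: 0.0
```

```bash
python3 -c "
from h import *
go([.4855,.0155,.2],-7.2)"
```

```text
at [ 0.30548677 -0.23344265  0.23164625] yaw 14.28 t 3.12 j [-6.52609204e-01  9.64239168e-03 -2.62315847e-01  1.29747918e+00
  1.30775224e-04  2.23972693e+00] F [ 0.96879739 -1.17235106 -0.12203649] w 0.08519862803507873
slide cm [ 23.58302565 -19.68742142   3.16753012] norm 0.30883440675700996 spin 21.481378071167825
```

Call:
arm_command([
  [4.7,-3.9,0.3],
  [9.4,-7.9,0.6],
  [14.2,-11.8,0.9],
  [18.9,-15.8,1.2],
  [23.6,-19.7,1.5],
], spin=[-10.6,-21.2,-31.8,-42.4,-53])

```text
clock: 3.75
eef_pos: [0.4856, 0.0161, 0.2165]
tool_rot: [0.831, 0.557, 0.0, 0.0]
ft_force: [0.0, -0.7, 0.3]
grip_width: 0.0849
grasp_force: 0.0
```

Call:
arm_command([
  [0,0,0],
  [0,0,0],
  [0,0,0],
  [0,0,0],
  [0,0,0],
], spin=[-10.6,-21.2,-31.8,-42.4,-53])

```text
clock: 4.38
eef_pos: [0.4845, 0.0143, 0.2163]
tool_rot: [0.495, 0.869, 0.0, -0.0]
ft_force: [-0.7, -0.7, 1.0]
grip_width: 0.0847
grasp_force: 0.0
```

Call:
arm_command([
  [0,0,0],
  [0,0,0],
  [0,0,0],
  [0,0,0],
  [0,0,0],
], spin=[-10.6,-21.2,-31.8,-42.4,-52.5])

```text
clock: 5.0
eef_pos: [0.4845, 0.0142, 0.2163]
tool_rot: [0.06, 0.998, -0.0, 0.0]
ft_force: [0.5, -0.2, 0.5]
grip_width: 0.085
grasp_force: 0.0
```

Run:
```python
from h import *
np.set_printoptions(precision=4,suppress=True)
go([.4855,.0155,.1],172.8)
c=camera("wrist"); save(c,"w1.png"); print(toworld(c,np.zeros(3)))
for q in landmark_of(c,"lid_knob"): print(q["confidence"],q["centre"],at_z(c,q["centre"],.117))
P,C,u,v=cloud(c); x,y,z=P.T
k=(np.hypot(x-.485,y-.0155)<.03)&(z>.115)&(z<.135); print((P[k].max(0)+P[k].min(0))/2,P[k].mean(0),P[k].min(0),P[k].max(0)) if k.any() else 0
```

```text
at [0.4845 0.0142 0.2163] yaw 173.15 t 5.0 j [ 0.0293  0.2177 -0.0641  1.289  -0.      0.1489] F [ 0.506  -0.2206  0.4528] w 0.08503173198444242
slide cm [-0.0803  0.14   11.6313] norm 0.11632411189602247 spin 0.3476527281627284
[0.4072 0.0222 0.3578]
0.79 [257.0, 190.0] [0.4819 0.0144 0.117 ]
[0.4853 0.0152 0.1214] [0.4836 0.0152 0.1246] [0.4724 0.0025 0.115 ] [0.4982 0.0279 0.1277]
```

View pics/w1.png

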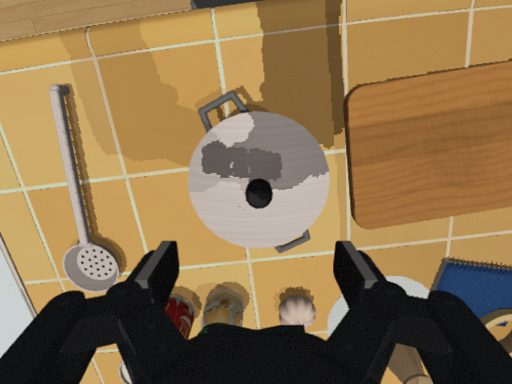

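Call:
arm_command([
  [-0.05,0.1,3],
  [-0.05,0.1,6],
  [-0.05,0.1,9],
  [-0.05,0.1,10.8],
  [-0.05,0.1,11.6],
], spin=[0,0,0,0,0])

```text
clock: 5.72
eef_pos: [0.4844, 0.0151, 0.0992]
tool_rot: [0.064, 0.998, -0.0, -0.001]
ft_force: [0.4, -0.3, 0.2]
grip_width: 0.085
grasp_force: 0.0
```

Call:
arm_command([
  [0,0,0],
  [0,0,0],
  [0,0,0],
  [0,0,0],
  [0,0,0],
], spin=[0,0,0,0,0], jaw=0)

```text
clock: 6.35
eef_pos: [0.4859, 0.0152, 0.1014]
tool_rot: [0.063, 0.998, 0.0, 0.001]
ft_force: [0.3, 0.4, 6.1]
grip_width: 0.0236
grasp_force: 58.9
```

Call:
arm_command([
  [0,0,0],
  [0,0,0],
  [0,0,0],
  [0,0,0],
  [0,0,0],
], spin=[0,0,0,0,0])

```text
clock: 6.98
eef_pos: [0.4859, 0.0152, 0.1014]
tool_rot: [0.063, 0.998, 0.0, 0.001]
ft_force: [-1.3, -0.2, 5.7]
grip_width: 0.0237
grasp_force: 58.9
```

Call:
arm_command([
  [0,0,-0.3],
  [0,0,-0.8],
  [0,0,-1.5],
  [0,0,-2.2],
  [0,0,-3],
], spin=[0,0,0,0,0])

```text
clock: 7.6
eef_pos: [0.4852, 0.0152, 0.1308]
tool_rot: [0.063, 0.998, 0.0, -0.0]
ft_force: [0.1, 0.1, -1.8]
grip_width: 0.0238
grasp_force: 58.8
```

Run:
```python
from h import *
np.set_printoptions(precision=4,suppress=True)
go([.4855,.2755,.2],172.8)
c=camera("scene"); save(c,"s2.png"); cv2.imwrite("pics/s2c.png",cv2.resize(cv2.imread("pics/s2.png")[130:290,150:350],(800,600)))
P,C,u,v=cloud(c); x,y,z=P.T
```

```text
at [0.4852 0.0152 0.1308] yaw 172.81 t 7.6 j [ 0.0312  0.2817 -0.2131  1.076   0.      0.1567] F [ 0.0968  0.1367 -1.7969] w 0.023789422934600336
slide cm [ 3.2228 25.834  -6.9174] norm 0.26937583712171653 spin 0.012744738305798364
```

View pics/s2c.png

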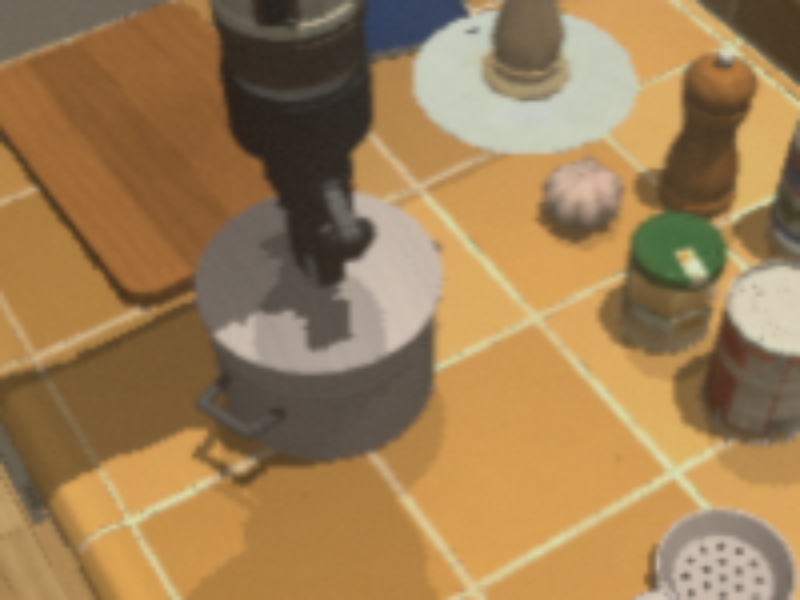

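Call:
arm_command([
  [0,0,-1.5],
  [0,0,-3],
  [0,0,-4.5],
  [0,0,-6],
  [0,0,-6],
], spin=[0,0,0,0,0])

```text
clock: 8.28
eef_pos: [0.4863, 0.0152, 0.1921]
tool_rot: [0.063, 0.998, 0.0, 0.002]
ft_force: [-0.9, -0.4, -1.4]
grip_width: 0.0238
grasp_force: 59.0
```

Run:
```python
from h import *
np.set_printoptions(precision=4,suppress=True)
go([.4855,.2755,.15],172.8)
c=camera("scene"); P,C,u,v=cloud(c); x,y,z=P.T
k=(np.hypot(x-.485,y-.0152)<.09)&(z>.115)&(z<.2)
r=np.hypot(x-.485,y-.0152); 
for s in (0,1,2,3):
    a=np.degrees(np.arctan2(y-.0152,x-.485))%360; kk=k&(r>.055)&(r<.074)&(a//90==s); print(s,kk.sum(),np.median(z[kk]) if kk.any() else 0)
```

```text
at [0.4863 0.0152 0.1921] yaw 172.81 t 8.28 j [ 0.0312  0.2326 -0.1095  1.2252  0.      0.1567] F [-0.8866 -0.4159 -1.4142] w 0.023815965291341282
slide cm [ 3.3525 25.8144  4.2082] norm 0.26369154229930686 spin 0.011811637625896765
0 102 0.18003552658967353
1 259 0.18004813667553388
2 388 0.17993183509598093
3 318 0.18028077789865632
```

Call:
arm_command([
  [0.65,5.2,0],
  [1.3,10.3,0],
  [2,15.5,0],
  [2.65,20.7,0],
  [3.3,25.8,0],
], spin=[0,0,0,0,0])

```text
clock: 8.95
eef_pos: [0.4841, 0.2767, 0.1894]
tool_rot: [0.063, 0.998, -0.0, -0.001]
ft_force: [1.0, 0.1, -1.7]
grip_width: 0.0235
grasp_force: 59.2
```

Call:
arm_command([
  [0,0,2.5],
  [0,0,5],
  [0,0,8],
  [0,0,11],
  [0,0,12.5],
], spin=[0,0,0,0,0])

```text
clock: 9.57
eef_pos: [0.483, 0.2743, 0.0627]
tool_rot: [0.063, 0.998, -0.001, -0.002]
ft_force: [0.0, 0.2, -1.8]
grip_width: 0.0236
grasp_force: 59.4
```

Run:
```python
from h import *
np.set_printoptions(precision=4,suppress=True)
go([.4855,.2755,.0434],172.8)
for n in ("top","scene"):
    c=camera(n); P,C,u,v=cloud(c); x,y,z=P.T
    k=(np.hypot(x-.4855,y-.2755)<.1)&(z>.038)&(z<.075); print((P[k].max(0)+P[k].min(0))/2,np.ptp(P[k],0))
    k&=(np.hypot(x-.4855,y-.2755)>.055); print(np.median(P[k],0))
```

```text
at [0.483  0.2743 0.0627] yaw 172.82 t 9.57 j [ 0.5166  0.4793 -0.1098  0.9864 -0.      0.642 ] F [ 0.0009  0.2435 -1.7719] w 0.02364478231041034
slide cm [-0.2437  0.1534  1.9269] norm 0.019482435667799277 spin 0.015459621549126723
[0.4821 0.2623 0.0568] [0.1476 0.1187 0.0245]
[0.4702 0.2456 0.0525]
[0.4806 0.2729 0.0591] [0.148  0.1504 0.0317]
[0.457  0.2467 0.0497]
```

Call:
arm_command([
  [-0.1,0.05,0.5],
  [-0.2,0.1,1],
  [-0.2,0.1,1.4],
  [-0.2,0.1,1.6],
  [-0.2,0.1,1.7],
], spin=[0,0,0,0,0])

```text
clock: 10.3
eef_pos: [0.4868, 0.276, 0.0483]
tool_rot: [0.063, 0.998, 0.0, 0.0]
ft_force: [0.1, -0.6, -1.0]
grip_width: 0.0236
grasp_force: 59.5
```

Call:
arm_command([
  [0,0,0.05],
  [0,0,0.1],
  [0,0,0.15],
  [0,0,0.15],
  [0,0,0.15],
], spin=[0,0,0,0,0])

```text
clock: 10.92
eef_pos: [0.4868, 0.276, 0.0468]
tool_rot: [0.063, 0.998, 0.0, 0.0]
ft_force: [0.8, 0.1, -0.7]
grip_width: 0.0233
grasp_force: 59.5
```

Call:
arm_command([
  [0,0,0.1],
  [0,0,0.15],
  [0,0,0.2],
  [0,0,0.2],
  [0,0,0.2],
], spin=[0,0,0,0,0])

```text
clock: 11.55
eef_pos: [0.4868, 0.276, 0.0448]
tool_rot: [0.063, 0.998, -0.0, -0.0]
ft_force: [0.5, -0.1, -2.2]
grip_width: 0.0236
grasp_force: 59.5
```

Call:
arm_command([
  [0,0,0.05],
  [0,0,0.1],
  [0,0,0.15],
  [0,0,0.15],
  [0,0,0.15],
], spin=[0,0,0,0,0])

```text
clock: 12.18
eef_pos: [0.4868, 0.276, 0.0434]
tool_rot: [0.063, 0.998, 0.0, 0.0]
ft_force: [-0.3, -0.4, -0.6]
grip_width: 0.0234
grasp_force: 59.6
```

Call:
arm_command([
  [0,0,0.05],
  [0,0,0.1],
  [0,0,0.1],
  [0,0,0.1],
  [0,0,0.1],
], spin=[0,0,0,0,0])

```text
clock: 12.8
eef_pos: [0.4868, 0.276, 0.0434]
tool_rot: [0.063, 0.998, 0.0, 0.0]
ft_force: [-2.2, -1.3, 6.2]
grip_width: 0.0238
grasp_force: 60.3
```

Call:
arm_command([
  [0,0,-0.05],
  [0,0,-0.05],
  [0,0,-0.05],
  [0,0,-0.05],
  [0,0,-0.05],
], spin=[0,0,0,0,0])

```text
clock: 13.42
eef_pos: [0.4868, 0.276, 0.0434]
tool_rot: [0.063, 0.998, 0.0, 0.0]
ft_force: [-2.0, -1.7, 5.9]
grip_width: 0.0233
grasp_force: 60.2
```

Call:
arm_command([
  [0,0,0],
  [0,0,0],
  [0,0,0],
  [0,0,0],
  [0,0,0],
], spin=[0,0,0,0,0], jaw=8.5)

```text
clock: 14.05
eef_pos: [0.4868, 0.276, 0.0428]
tool_rot: [0.063, 0.998, -0.0, -0.0]
ft_force: [-0.5, 0.5, -0.1]
grip_width: 0.0847
grasp_force: 0.0
```

Call:
arm_command([
  [0,0,-2],
  [0,0,-5],
  [0,0,-9],
  [0,0,-13],
  [0,0,-15],
], spin=[0,0,0,0,0])

```text
clock: 14.68
eef_pos: [0.4878, 0.2766, 0.1956]
tool_rot: [0.063, 0.998, 0.001, 0.002]
ft_force: [-0.5, 0.6, -0.7]
grip_width: 0.0849
grasp_force: 0.0
```

Run:
```python
from h import *
np.set_printoptions(precision=4,suppress=True)
go([.5335,-.2345,.19],172.8)
c=camera("wrist"); save(c,"w3.png"); P,C,u,v=cloud(c); x,y,z=P.T
k=(np.hypot(x-.4855,y-.2755)<.1)&(z>.028)&(z<.045); print("lid",(P[k].max(0)+P[k].min(0))/2,np.ptp(P[k],0))
k=(np.hypot(x-.4855,y-.2755)<.03)&(z>.055)&(z<.08); print("knob",(P[k].max(0)+P[k].min(0))/2,P[k].max(0)) if k.any() else 0
```

```text
at [0.4878 0.2766 0.1956] yaw 172.81 t 14.68 j [0.5158 0.3744 0.0974 1.2897 0.     0.6412] F [-0.5042  0.5756 -0.7055] w 0.08491512593497794
slide cm [-10.9258 -50.1359   0.4706] norm 0.5131473519401408 spin 0.014321211933207678
lid [0.4863 0.2743 0.0336] [0.1475 0.1475 0.0111]
knob [0.4859 0.2745 0.0624] [0.4986 0.287  0.0697]
```

Call:
arm_command([
  [-1.2,-5.6,0],
  [-2.4,-11.1,0],
  [-3.6,-16.7,0],
  [-4.9,-22.3,0],
  [-6.1,-27.9,0],
], spin=[0,0,0,0,0])

```text
clock: 15.35
eef_pos: [0.5121, -0.0102, 0.1922]
tool_rot: [0.063, 0.998, 0.0, -0.0]
ft_force: [-0.1, 0.3, -0.4]
grip_width: 0.0849
grasp_force: 0.0
```

Call:
arm_command([
  [-1.2,-5.6,0],
  [-2.4,-11.1,0],
  [-3.6,-16.7,0],
  [-4.8,-22.2,0],
  [-4.8,-22.2,0],
], spin=[0,0,0,0,0])

```text
clock: 15.98
eef_pos: [0.5317, -0.2385, 0.1914]
tool_rot: [0.066, 0.998, -0.0, -0.0]
ft_force: [-0.1, 0.0, 0.3]
grip_width: 0.085
grasp_force: 0.0
```

Run:
```python
from h import *
np.set_printoptions(precision=4,suppress=True)
go([.5335,-.2345,.05],172.8)
c=camera("wrist"); save(c,"w4.png"); P,C,u,v=cloud(c); x,y,z=P.T
for t,h in (("skimmer_grip",.02),("skimmer_dish",0),("skimmer",0)):
    for q in landmark_of(c,t)[:1]: print(t,q["confidence"],q["centre"],at_z(c,q["centre"],h))
k=(x>.36)&(x<.535)&(abs(y+.23)<.04)&(z>.016)&(z<.034); l=cv2.fitLine(P[k][:,:2].astype(np.float32),cv2.DIST_HUBER,0,.01,.01).ravel()
print("line",l,np.degrees(np.arctan(l[1]/l[0])),"y at .5335",l[3]+(.5335-l[2])*l[1]/l[0],k.sum())
k=(np.hypot(x-.6,y+.243)<.06)&(z>.012)&(z<.03)&(x>.565)
print("dish",P[k].min(0),P[k].max(0),k.sum())
A=np.c_[2*P[k][:,:2],np.ones(k.sum())]; kk=k&(z>.018); A=np.c_[2*P[kk][:,:2],np.ones(kk.sum())]; s=np.linalg.lstsq(A,(P[kk][:,:2]**2).sum(1),rcond=None)[0]; print("circle",s[:2],np.sqrt(s[2]+s[:2]@s[:2]))
```

```text
at [ 0.5317 -0.2385  0.1914] yaw 172.47 t 15.97 j [-0.4214  0.4241  0.1612  1.3086 -0.0006 -0.2899] F [-0.0718  0.006   0.3257] w 0.0850282407386324
slide cm [-0.1356  0.4292 14.1401] norm 0.14147291197153447 spin -0.3308946145372147
skimmer_grip 0.65 [256.9, 175.1] [ 0.5328 -0.2387  0.02  ]
skimmer_dish 0.76 [258.0, 221.9] [ 0.6022 -0.2462  0.    ]
skimmer 0.65 [261.0, 173.3] [ 0.5362 -0.2338  0.    ]
line [ 0.9921 -0.1256  0.4222 -0.2231] -7.2151246 y at .5335 -0.23717839 1878
dish [ 0.565  -0.2873  0.012 ] [ 0.644  -0.2046  0.0228] 1005
circle [ 0.6021 -0.2459] 0.039417231458113614
```

View pics/w4.png

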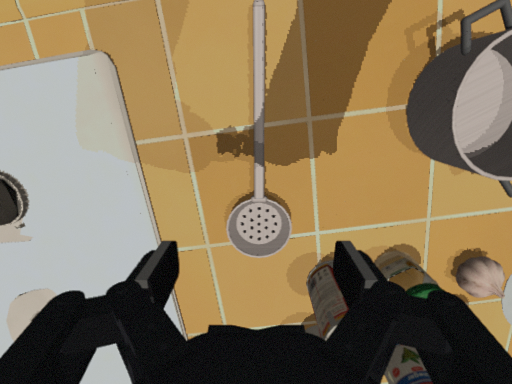

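Call:
arm_command([
  [-0.3,0.15,4],
  [-0.3,0.15,8],
  [-0.3,0.15,12],
  [-0.3,0.15,14],
  [-0.3,0.15,15],
], spin=[-0.3,-0.3,-0.3,-0.3,-0.3])

```text
clock: 16.8
eef_pos: [0.5348, -0.2315, 0.0416]
tool_rot: [0.059, 0.998, 0.0, -0.001]
ft_force: [-0.1, -0.3, 0.8]
grip_width: 0.085
grasp_force: 0.0
```

Call:
arm_command([
  [0,0,1],
  [0,0,2],
  [0,0,2.8],
  [0,0,3.4],
  [0,0,3.4],
], spin=[0,0,0,0,0])

```text
clock: 17.42
eef_pos: [0.535, -0.2335, 0.0083]
tool_rot: [0.06, 0.998, 0.0, -0.0]
ft_force: [0.0, 0.0, 0.1]
grip_width: 0.085
grasp_force: 0.0
```

```bash
python3 -c "
from h import *
go([.5352,-.2374,.005],172.8)"
```

```text
at [ 0.53503643 -0.23354502  0.00832791] yaw 173.1 t 17.43 j [-4.11582276e-01  5.87421695e-01 -8.67491399e-02  8.97547763e-01
  1.72071036e-05 -2.91137282e-01] F [0.01493395 0.03818835 0.0502729 ] w 0.08498083511207644
slide cm [-0.06284946 -0.38083317  0.33262875] norm 0.005095349319408651 spin 0.2990168004382667
```

Call:
arm_command([
  [-0.05,-0.35,0.15],
  [-0.05,-0.35,0.3],
  [-0.05,-0.35,0.3],
  [-0.05,-0.35,0.3],
  [-0.05,-0.35,0.3],
], spin=[0.3,0.3,0.3,0.3,0.3])

```text
clock: 18.05
eef_pos: [0.5355, -0.2371, 0.0059]
tool_rot: [0.063, 0.998, -0.0, 0.0]
ft_force: [0.5, 0.1, 1.1]
grip_width: 0.085
grasp_force: 0.0
```

Call:
arm_command([
  [0,0,0],
  [0,0,0],
  [0,0,0],
  [0,0,0],
  [0,0,0],
], spin=[0,0,0,0,0], jaw=0)

```text
clock: 18.68
eef_pos: [0.5355, -0.2371, 0.006]
tool_rot: [0.063, 0.998, 0.0, 0.0]
ft_force: [-1.3, -0.1, 1.3]
grip_width: 0.0105
grasp_force: 60.3
```

Call:
arm_command([
  [0,0,0],
  [0,0,0],
  [0,0,0],
  [0,0,0],
  [0,0,0],
], spin=[0,0,0,0,0])

```text
clock: 19.3
eef_pos: [0.5356, -0.2371, 0.006]
tool_rot: [0.063, 0.998, 0.0, 0.0]
ft_force: [-0.4, 0.5, 2.8]
grip_width: 0.0108
grasp_force: 60.5
```

Call:
arm_command([
  [0,0,-0.5],
  [0,0,-1.5],
  [0,0,-2.5],
  [0,0,-3.5],
  [0,0,-3.5],
], spin=[0,0,0,0,0])

```text
clock: 19.92
eef_pos: [0.5365, -0.2376, 0.0423]
tool_rot: [0.063, 0.998, -0.001, 0.001]
ft_force: [0.2, -0.3, -2.9]
grip_width: 0.0106
grasp_force: 59.7
```

Run:
```python
from h import *
np.set_printoptions(precision=4,suppress=True)
go([.419,.0239,.166],172.8); print(get_obs()["ft_torque"])
c=camera("scene"); save(c,"s5.png"); cv2.imwrite("pics/s5c.png",cv2.resize(cv2.imread("pics/s5.png")[190:340,210:410],(600,450)))
P,C,u,v=cloud(c); x,y,z=P.T
h=np.array([.992,-.125]); s=(P[:,:2]-[.535,-.2375])@h; t=(P[:,:2]-[.535,-.2375])@[.125,.992]
for a in (-.18,-.16,-.14,-.12,-.1,-.08,-.06):
    k=(abs(s-a)<.008)&(abs(t)<.03)&(z>.015)&(z<.1); print(a,k.sum(),np.percentile(z[k],80) if k.any() else 0)
k=(s>.04)&(s<.13)&(abs(t)<.06)&(z>.02)&(z<.1);print("dish",P[k].min(0),P[k].max(0),np.percentile(z[k],90))
```

```text
at [ 0.5365 -0.2376  0.0423] yaw 172.81 t 19.93 j [-0.4169  0.55   -0.0489  0.9689 -0.     -0.2914] F [ 0.1517 -0.265  -2.854 ] w 0.010561502682888675
slide cm [ 14.8993  24.4649 -12.4343] norm 0.31227100498391336 spin 0.010473713420935837
[-0.034   0.0063  0.0265]
-0.18 53 0.060382956241106886
-0.16 54 0.06207166181304535
-0.14 51 0.06291120410035227
-0.12 43 0.06167128124911964
-0.1 51 0.06197383161405826
-0.08 48 0.061613123027197694
-0.06 48 0.06210376465329445
dish [ 0.5753 -0.2863  0.0383] [ 0.6436 -0.2197  0.0602] 0.056644208810559864
```

View pics/s5c.png

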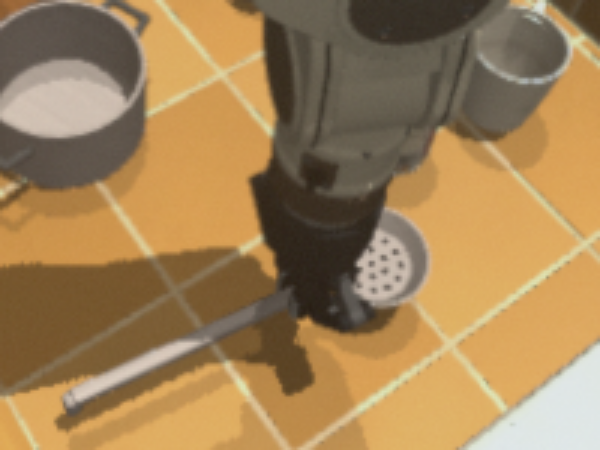

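Call:
arm_command([
  [0,0,-2],
  [0,0,-5],
  [0,0,-8],
  [0,0,-11],
  [0,0,-12.9],
], spin=[0,0,0,0,0])

```text
clock: 20.6
eef_pos: [0.5358, -0.2373, 0.1711]
tool_rot: [0.063, 0.998, -0.0, 0.001]
ft_force: [-0.9, -0.5, -2.8]
grip_width: 0.0106
grasp_force: 59.7
```

Run:
```python
from h import *
np.set_printoptions(precision=4,suppress=True)
for n in ("top","scene"):
    c=camera(n); P,C,u,v=cloud(c); x,y,z=P.T
    k=(np.hypot(x-.485,y-.0155)<.078)&(z>.079)&(z<.093); print("rim",(P[k].max(0)+P[k].min(0))/2,np.ptp(P[k],0),np.median(z[k]),k.sum())
    A=np.c_[2*P[k][:,:2],np.ones(k.sum())]; s=np.linalg.lstsq(A,(P[k][:,:2]**2).sum(1),rcond=None)[0]; print(s[:2],np.sqrt(s[2]+s[:2]@s[:2]))
go([.4855-.0664,.0155+.0089,.171],172.8)
```

```text
rim [0.4844 0.0179 0.0854] [0.1368 0.1371 0.0128] 0.08520765627026711 218
[0.485  0.0168] 0.06772720483651462
rim [0.4837 0.0159 0.0828] [0.139  0.1406 0.0075] 0.08322435284897223 351
[0.4837 0.0152] 0.06776820822056409
at [ 0.5368 -0.2377  0.1721] yaw 172.81 t 20.7 j [-0.4169  0.4388  0.1329  1.2602  0.     -0.2914] F [ 0.3637  1.1102 -3.0962] w 0.010814756911748625
slide cm [14.9621 24.532   0.0123] norm 0.287346812757642 spin 0.012010928860519243
```

Call:
arm_command([
  [1.5,2.4,0],
  [3.5,5.8,0],
  [6,9.8,0],
  [8.5,13.9,0],
  [11,18,0],
], spin=[0,0,0,0,0])

```text
clock: 21.32
eef_pos: [0.4472, -0.0435, 0.1684]
tool_rot: [0.063, 0.998, 0.0, -0.001]
ft_force: [1.4, 0.2, -3.5]
grip_width: 0.0105
grasp_force: 59.7
```

Call:
arm_command([
  [2,3.3,0],
  [3.2,5.2,0],
  [3.9,6.5,0],
  [3.9,6.5,0],
  [3.9,6.5,0],
], spin=[0,0,0,0,0])

```text
clock: 21.95
eef_pos: [0.4187, 0.0241, 0.1696]
tool_rot: [0.063, 0.998, -0.0, 0.0]
ft_force: [0.5, -0.4, -2.7]
grip_width: 0.0105
grasp_force: 59.7
```

Call:
arm_command([
  [0,0,0],
  [0,0,0],
  [0,0,0],
  [0,0,0],
  [0,0,0],
], spin=[0,0,0,0,0])

```text
clock: 22.58
eef_pos: [0.4183, 0.0245, 0.1698]
tool_rot: [0.063, 0.998, -0.0, -0.0]
ft_force: [-0.1, 0.3, -2.6]
grip_width: 0.0107
grasp_force: 59.7
```

Run:
```python
from h import *
np.set_printoptions(precision=4,suppress=True)
go([.4848-.0664,.0158+.0089,.171],172.8)
for n in ("top","scene"):
    c=camera(n); save(c,n+"6.png"); P,C,u,v=cloud(c); x,y,z=P.T
    k=(np.hypot(x-.485,y-.0155)<.07)&(z>.16)&(z<.2)&(x>.455); print(n,"dish",P[k].min(0),P[k].max(0),(P[k].max(0)+P[k].min(0))/2)
    k=(np.hypot(x-.485,y-.0155)<.025)&(z>.14)&(z<.2); print("floor z",np.median(z[k]) if k.any() else 0)
    k=(x>.17)&(x<.36)&(abs(y-.04)<.04)&(z>.15)&(z<.22)
    if k.any(): print("handle slope",np.polyfit(x[k],z[k],1),k.sum())
a=cv2.imread("pics/top6.png")[130:320,120:400];b=cv2.imread("pics/scene6.png")[130:340,130:410]
cv2.imwrite("pics/both6.png",np.hstack([cv2.resize(a,(400,271)),cv2.resize(b,(361,271))]))
```

```text
at [0.4183 0.0245 0.1698] yaw 172.81 t 22.57 j [ 0.0586  0.1216 -0.3078  1.1415 -0.      0.1841] F [-0.0814  0.2753 -2.5984] w 0.01071534762813387
slide cm [-0.0086  0.0177 -0.1193] norm 0.0012089168534401792 spin 0.006922006321531171
top dish [ 0.4681 -0.0245  0.1646] [0.5256 0.0564 0.1913] [0.4969 0.016  0.178 ]
floor z 0.1709337308226827
scene dish [ 0.455  -0.0259  0.1643] [0.5252 0.0572 0.187 ] [0.4901 0.0157 0.1757]
floor z 0.16913485154531893
handle slope [0.0228 0.1792] 443
```

View pics/both6.png

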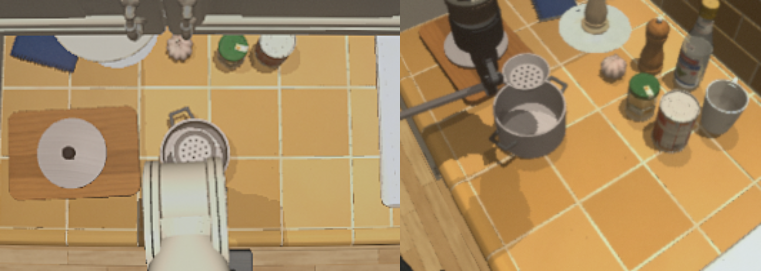

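The picture shows the lid upright in mid-board (about 70,153 on the left) and the dish centred over the open pot (195,148). The skimmer is level to about 1.3°.

```bash
python3 -c "
from workcell import *
print(job_done())"
```

```text
the job is handed in; nothing more can be done
None
```

The lid is right way up in the middle of the board, and the arm is holding the skimmer level with its dish centred over the open pot, about 8 cm above the rim; handed in at about 23 s on the robot's clock, with no verdict returned.

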